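Unlatch a spent column from its hook and post it through the return flap

TASK

Take the shortest column off its hook: press that hook's sprung keeper sideways until it snaps open, lift the column off, and push it down through the sprung flap in the top of the return box, keeping hold of it until its foot is well through (do not drop it in from above), so that it ends up inside the box with the flap shut again. Leave the other two parts hanging with their keepers shut, and do not disturb anything else on the bench.

Things in the scene. Friction and masses are not known exactly. Their poses are not given: they have to be found in the camera images.
- rack: Fixed hook rack. Base plate 100 x 340 x 12 mm, x from -60 to +40; end posts at y -160 and +160; rail along y, top 196 mm up. Origin: on the table under the rail's middle; front = -x. Three hooks 105 mm apart point to the rack's -x: 8 mm rod, axis 190 mm up, ending 66 mm before the rail's middle in an upturned tip, 8 mm thick, top 210 mm up.
- hook0 (a point): Hook 0 (0, 1, 2 along the rack's +y): point on top of its rod, 194 mm up, 40 mm in front of the rail's middle, where an eye hangs. Axes as the rack's. The tip's inner face is 22 mm, its outer face 30 mm further forward. The keeper's tab, when shut, is centred 41 mm forward of this point: 14 mm long (x), 5 mm thick (y), 204 to 224 mm up.
- keeper0 (a joint): Keeper over hook 0: level 6 mm bar, 88 mm long, 212-218 mm up, turning on an upright pin 40 mm behind point hook0; 0 = shut, pointing to the rack's -x; upright thumb tab near its end, centred 81 mm from the pin. Press the tab towards the rack's +y (about 1.3 N): past 0.9 rad an over-centre spring snaps it open to 1.8 rad, behind the rail, where it stays.
- hook1 (a point): Hook 1 (0, 1, 2 along the rack's +y): point on top of its rod, 194 mm up, 40 mm in front of the rail's middle, where an eye hangs. Axes as the rack's. The tip's inner face is 22 mm, its outer face 30 mm further forward. The keeper's tab, when shut, is centred 41 mm forward of this point: 14 mm long (x), 5 mm thick (y), 204 to 224 mm up.
- keeper1 (a joint): Keeper over hook 1: level 6 mm bar, 88 mm long, 212-218 mm up, turning on an upright pin 40 mm behind point hook1; 0 = shut, pointing to the rack's -x; upright thumb tab near its end, centred 81 mm from the pin. Press the tab towards the rack's +y (about 1.3 N): past 0.9 rad an over-centre spring snaps it open to 1.8 rad, behind the rail, where it stays.
- hook2 (a point): Hook 2 (0, 1, 2 along the rack's +y): point on top of its rod, 194 mm up, 40 mm in front of the rail's middle, where an eye hangs. Axes as the rack's. The tip's inner face is 22 mm, its outer face 30 mm further forward. The keeper's tab, when shut, is centred 41 mm forward of this point: 14 mm long (x), 5 mm thick (y), 204 to 224 mm up.
- keeper2 (a joint): Keeper over hook 2: level 6 mm bar, 88 mm long, 212-218 mm up, turning on an upright pin 40 mm behind point hook2; 0 = shut, pointing to the rack's -x; upright thumb tab near its end, centred 81 mm from the pin. Press the tab towards the rack's +y (about 1.3 N): past 0.9 rad an over-centre spring snaps it open to 1.8 rad, behind the rail, where it stays.
- short: The part to take: shortest column, round, steel and tan, 26 mm across, 40 tall, 94 with its eye, about 0.2 kg (varies); hangs on one of the hooks within 5 mm of the hook's point. Eye frame on top: 40 wide (y), 10 thick (x), 54 tall, window 28 x 40 tall, top bar 8 thick. Origin: centre of the foot, z up, axes parallel to the rack's when hanging.
- short_eye (a point): Centre of the underside of the short column's eye top bar, 86 mm above its foot: the point that rests on the hook rod.
- long: Long column, 24 mm across, 154 tall with its eye, on another hook; stays there. Eye frame on top: 40 wide (y), 10 thick (x), 54 tall, window 28 x 40 tall, top bar 8 thick. Origin: centre of the foot, z up, axes parallel to the rack's when hanging.
- flat: Flat beige cartridge 22 x 48 x 66 mm, 120 tall with its eye, on another hook; stays there. Eye frame on top: 40 wide (y), 10 thick (x), 54 tall, window 28 x 40 tall, top bar 8 thick. Origin: centre of the foot, z up, axes parallel to the rack's when hanging.
- bin: Return box, fixed: beige, 130 (x) x 140 (y) x 180 mm high, walls 4 mm, inner floor 4 mm up. Its top has a centred opening 80 mm (x) by 110 mm (y), filled by the flap. Origin: centre of its underside on the table.
- slot (a point): Centre of the opening, level with the box's top (180 mm up). Axes as the box's.
- flap (a joint): Sprung flap in the box's top: grey plate 77 x 106 x 4 mm, upper face 2 mm below the box's top, hinged along the opening's +x edge (40 mm from point slot), free edge at -x. 0 = shut, to 1.45 rad swung down into the box. A light spring (0.15 N at the free edge when shut, 0.6 N open) shuts it; it clears the column however that lies on the floor.
- flap_edge (a point): Middle of the flap's free edge.
- solvent: Glass bottle with teal cap, 84 mm across, 200 mm tall; bystander. Origin: centre of underside.
- cylinder: Glass measuring cylinder, 42 mm across on a white foot 68 mm across, 165 mm tall; bystander, easily tipped. Origin: centre of underside.
- jar: Small amber jar, 36 mm across, 50 mm tall, standing on the rack's base plate below and between the hanging parts; bystander. Origin: centre of underside.
- flask: White plastic bottle with teal cap, 44 mm across, 90 mm tall, standing in front of the box; bystander. Origin: centre of underside.
- wrench: Steel wrench 150 mm long lying flat on the table; bystander.
- tray: White divided tray 100 x 140 x 30 mm; bystander. Origin: centre of underside.
- carton: Cardboard box 90 x 120 x 60 mm; bystander. Origin: centre of underside.
- long_eye (a point): Centre of the underside of the eye's top bar of the long column (146 mm above its foot).
- flat_eye (a point): Centre of the underside of the eye's top bar of the flat cartridge (112 mm above its foot).
Mind the look-alikes: they are no part of the job. What is shaped like the flat but green is not meant. What is shaped like the short but blue is not meant.

How it is judged:
By the outcome, as a careful person would: the job done as asked, in the order asked, and still so for the second after the job is handed in, with the robot touching nothing.
It also fails if it takes over 61 s, if anything falls off the work surface, if the arm or the gripper's body presses on something with over 40 N, if the wrist force passes 120 N, or if a joint passes its speed limit or range.

ROBOT

A 6-joint arm with a two-finger parallel gripper is mounted at the origin on the work surface. World frame = base frame: x ahead of the robot, y to its left, z up, the work surface at z = 0. Lengths are in mm, angles in degrees, forces in N, time in s.
With the tool pointing down it reaches from about 275 to 750 mm from the base axis. Payload 10.2 kg.
Tool frame: the origin (TCP) lies midway between the tips of the shut fingers; the grasp point (between the pads) lies 19 mm behind it; z points along the fingers, y is the direction in which the jaws open and shut (so a half turn about z gives the same grasp; the last joint's range is limited). The gripper opens to 88 mm and grips with 3 to 60 N. Pads are 18 mm wide; open, the fingers measure 123 mm over their backs; the gripper's body (75 mm by 187 mm) begins 45 mm behind the grasp point.
Start: joints at [61.857, 17.928, 85.812, -0, 76.261, -12.8], TCP at [138.933, 506.289, 238.72] pointing down, gripper open.
Joint ranges: [-168.41, 168.41], [-55.51, 124.54], [10.69, 146.95], [-70.63, 250.63], [1, 178], [-165.06, 165.06]. Speed limits (degrees/s): [136.94, 136.94, 172.46, 180, 180, 180].

INTERFACE

Orientations are given as [roll, pitch, yaw] about the fixed x, y, z axes, in that order (R = Rz(yaw) Ry(pitch) Rx(roll)).
In Python, from cell import env gives the robot as it stands.
- The arm moves only by the tool carry_out, never from a script. Its argument "steps" is a list of rows, each a list of 5 numbers: the opening, from -1 (shut) to 1 (fully open), then the shift along the tool's x, y, z in mm, then the turn about the tool's z in rad. A call has 1 to 10 rows; each row shifts and turns the pose as measured when the row begins, along the tool's axes as they then stand; what a row does not reach is not made up. A row lasts 1/12 s, in which the tool goes at most 41.7 mm and 7.16 degrees, less where a joint would pass 70% of its speed; a pose out of reach is approached as far as the arm can. A call with a gripper value outside its range is refused whole. The fingers move at their own pace and stop on an object; "force" is the grip in N (left out, the last holds). Time passes only in rows, so rows that do not move let the fingers close. It gives the time, the measured TCP pose, the force and the opening at its end, in the units of the state.
- env.get_obs(): the state, without advancing time (a new reading comes with each control period).
- env.snapshot(name): name is "side" or "top" or "wrist"; returns (picture, depth): 420x560x3 uint8, red, green, blue; 420x560 float32, mm along the optical axis (not along the pixel's ray), 0 where there is no reading.
- env.get_calibration(name): a dict with "vfov" (degrees; the focal length in pixels is half the picture's height over the tangent of half this angle, whatever the lens; pixels are square), "cx", "cy" (the principal point, pixels), "R" (3x3) and "t" (3): a world point X has camera coordinates R X + t; the wrist camera has in their place "T_tool_cam" (4x4, takes a point from camera to tool coordinates, whose origin is the TCP and whose axes are the flange's). Camera axes: x right, y down, z forward; pixel columns grow to the right and rows downward; lengths in mm; the calibration is good to about 2 mm. A picture is of the moment at which its call begins: read the wrist's pose just before it. get_calibration takes no time and is no camera call.
- env.close_job(): hands the job in, once; it reports no verdict.
Trained networks look in the newest picture that a camera, given by its name, has taken for a name from the list of things; names that differ only in an ending like _2 or _b are one class to them, and where a whole thing is asked for, a point or a joint stands for the part that bears it (a point fixed in the world has none). Each returns a list of dicts, best first, with "p" (0 to 1); they miss things now and then, are a little off and sometimes report something else, mostly with a low value. They report only what shows in the picture. A call takes as long as a camera call. They do not tell look-alikes from the thing itself.
- env.search_frame(camera, label): "extent" ([left, top, right, bottom] as shares, 0 to 1, of the picture: columns of its width, rows of its height, round what is visible of it).
- env.cut_out(camera, label): "pixels" (420x560 bool, what is visible of it) and "extent" ([left, top, right, bottom] as shares, 0 to 1, of the picture: columns of its width, rows of its height, round what is visible of it).
The state is a dict: "time_s": time; "joint_positions": joint angles; "qd": joint speeds; "effort": joint torques, N m; "ee_pos": TCP position; "ee_rot": TCP orientation; "wrist_force": force on the tool from outside, world axes, zero at the start; "wrist_torque": the same for the moment, N m; "gripper_width": opening from 0.0 (shut) to 1.0 (fully open).
Only numpy, scipy, OpenCV 4.12 (cv2) and the standard library are available. Lean on these libraries where they do the work, as an engineer would, in place of code of your own. Each camera call takes 0.05 s, during which the arm holds its last target.

## Working session

There is one attempt and no reset: what is moved stays moved. The work goes in short steps, Python scripts to look and compute and a tool call to move; the robot and the scene stay as the last step left them, time stands still between calls to the robot, and variables do not carry over. Pictures are saved under pics/ and viewed, and the job is handed in when it is done.

Besides the shell and the picture viewer there is one more tool, called after ">>>" as name([rows], argument=value, ...), one row to a line, values as JSON. carry_out: Moves the arm, as the interface text tells. Its arguments: {"type":"object","properties":{"steps":{"type":"array","items":{"type":"array","items":{"type":"number"}}},"force":{"type":"number"}},"required":["steps"]}

```bash
mkdir -p pics; ls; cat > h.py <<'E'
import numpy as np, cv2
from cell import env
def snap(n,f):
    p,d=env.snapshot(n); cv2.imwrite('pics/'+f+'.png',p[:,:,::-1]); np.savez('pics/'+f+'.npz',p=p,d=d); return p,d
def cal(n):
    c=env.get_calibration(n); f=210/np.tan(np.radians(c['vfov']/2)); return c,f
def world(n,u,v,z):
    c,f=cal(n); P=np.array([(u-c['cx'])/f*z,(v-c['cy'])/f*z,z]); 
    return np.array(c['R']).T@(P-np.array(c['t']))
def cloud(n,d):
    c,f=cal(n); v,u=np.mgrid[0:420,0:560]
    P=np.stack([(u-c['cx'])/f*d,(v-c['cy'])/f*d,d],-1)
    return (P-np.array(c['t']))@np.array(c['R'])
E
python3 - <<'E'
from h import *
for n in ['side','top','wrist']:
    snap(n,n+'0'); print(n,env.get_calibration(n))
print(env.get_obs())
E
```

```text
pics
side {'vfov': 57.38381837283953, 'cx': 279.4192208207789, 'cy': 209.05872504819968, 'R': array([[ 0.79140847, -0.6109662 , -0.01982283],
       [-0.44082086, -0.54794615, -0.7109374 ],
       [ 0.42349688,  0.57138019, -0.70297587]]), 't': array([-433.45498569,  344.27504521,  878.78818316])}
top {'vfov': 54.34251931551593, 'cx': 284.87508947746176, 'cy': 207.9077794033401, 'R': array([[ 0.0214452 , -0.99966093, -0.01476924],
       [-0.99171629, -0.01939882, -0.12697433],
       [ 0.12664477,  0.01736988, -0.99179604]]), 't': array([   1.62432755,  561.30106134, 1046.55618226])}
wrist {'vfov': 66.57111651361353, 'cx': 278.6116375440866, 'cy': 208.02328725071033, 'T_tool_cam': array([[-7.59492087e-04, -9.53710045e-01, -3.00726740e-01,
         7.80489957e+01],
       [ 9.99999139e-01, -4.02437068e-04, -1.24925093e-03,
         8.11160207e-01],
       [ 1.07039957e-03, -3.00727430e-01,  9.53709530e-01,
        -1.45731122e+02],
       [ 0.00000000e+00,  0.00000000e+00,  0.00000000e+00,
         1.00000000e+00]])}
{'time_s': 0.15, 'joint_positions': array([ 6.18530122e+01,  1.79509396e+01,  8.58427680e+01, -5.46446203e-04,
        7.62602581e+01, -1.27999856e+01]), 'qd': array([-0.06749571, -0.17565087, -0.11140048,  0.04125927,  0.15733   ,
       -0.03112809]), 'effort': array([ 2.88476818e-03, -4.02303636e+01, -2.52317977e+01,  6.95223827e-02,
        3.44096927e-02, -5.47244690e-05]), 'ee_pos': array([138.87753569, 506.11370422, 238.31088234]), 'ee_rot': array([-1.79947258e+02, -1.14385042e-02,  1.64653123e+02]), 'wrist_force': array([ 0.583144  , -0.09162248,  0.28276313]), 'wrist_torque': array([-0.07043929,  0.01392307, -0.01178116]), 'gripper_width': 1.0029845779840363}
```

View pics/side0.png

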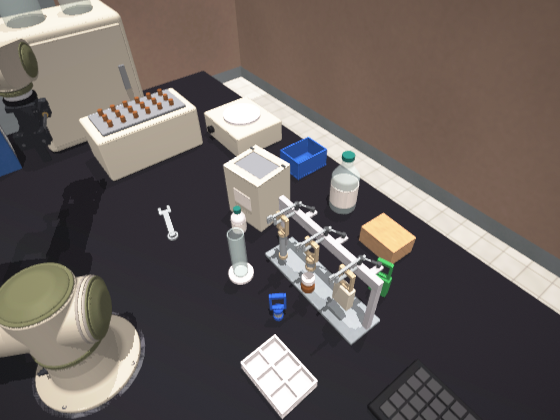

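View pics/top0.png

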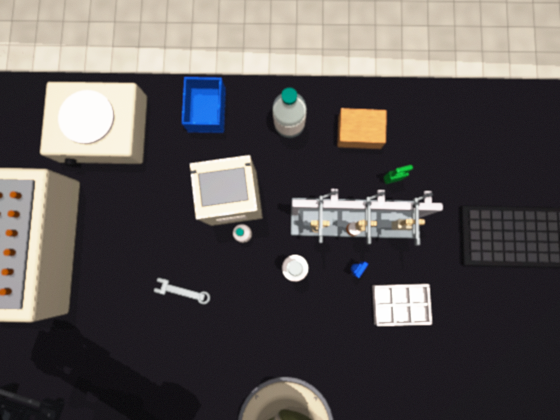

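View pics/wrist0.png

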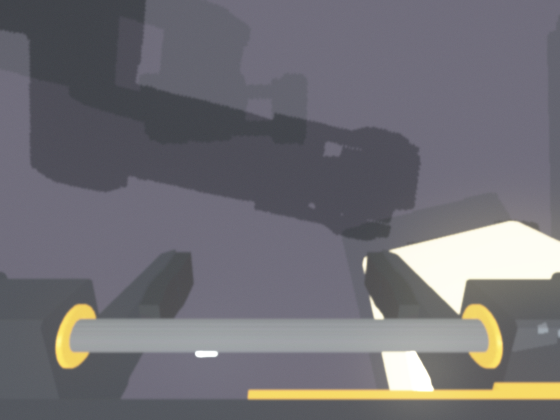

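```bash
python3 - <<'E'
from h import *
s=cv2.imread('pics/side0.png'); t=cv2.imread('pics/top0.png')
cv2.imwrite('pics/s_c.png',cv2.resize(s[180:350,210:410],None,fx=4,fy=3.5,interpolation=cv2.INTER_CUBIC))
cv2.imwrite('pics/t_c.png',cv2.resize(t[140:290,180:450],None,fx=2.96,fy=3,interpolation=cv2.INTER_CUBIC))
for cam in ['side','top']:
  for l in ['short','long','flat','rack','bin','flap','keeper0','jar','cylinder','flask','solvent']:
    r=env.search_frame(cam,l); print(cam,l,[(round(x['p'],2),(np.array(x['extent'])*[560,420,560,420]).round().tolist()) for x in r[:4]])
E
```

```text
side short [(0.71, [307.0, 239.0, 317.0, 274.0]), (0.53, [268.0, 293.0, 287.0, 322.0])]
side long [(0.69, [277.0, 213.0, 288.0, 260.0])]
side flat [(0.94, [334.0, 270.0, 354.0, 311.0]), (0.61, [375.0, 258.0, 391.0, 298.0])]
side rack [(0.78, [266.0, 196.0, 385.0, 344.0])]
side bin [(0.8, [225.0, 147.0, 292.0, 229.0])]
side flap [(0.62, [237.0, 155.0, 277.0, 181.0]), (0.36, [225.0, 224.0, 254.0, 285.0])]
side keeper0 [(0.7, [329.0, 255.0, 366.0, 285.0]), (0.7, [298.0, 229.0, 331.0, 252.0]), (0.48, [266.0, 201.0, 301.0, 225.0]), (0.16, [266.0, 195.0, 384.0, 342.0])]
side jar [(0.78, [302.0, 273.0, 314.0, 294.0])]
side cylinder [(0.75, [229.0, 226.0, 250.0, 284.0]), (0.66, [223.0, 145.0, 290.0, 230.0])]
side flask [(0.24, [243.0, 336.0, 317.0, 415.0])]
side solvent [(0.87, [328.0, 155.0, 363.0, 215.0]), (0.52, [300.0, 274.0, 312.0, 293.0])]
top short [(0.45, [351.0, 262.0, 366.0, 276.0])]
top long [(0.51, [313.0, 221.0, 326.0, 235.0]), (0.22, [389.0, 218.0, 420.0, 233.0])]
top flat [(0.85, [382.0, 159.0, 411.0, 186.0]), (0.7, [344.0, 219.0, 359.0, 233.0]), (0.58, [387.0, 221.0, 423.0, 228.0])]
top rack [(0.73, [289.0, 190.0, 440.0, 244.0])]
top bin [(0.93, [189.0, 159.0, 261.0, 227.0])]
top flap [(0.83, [199.0, 169.0, 247.0, 208.0])]
top keeper0 [(0.63, [415.0, 200.0, 424.0, 244.0]), (0.42, [368.0, 200.0, 371.0, 243.0])]
top jar [(0.64, [368.0, 283.0, 431.0, 325.0]), (0.54, [346.0, 221.0, 358.0, 236.0]), (0.21, [367.0, 194.0, 369.0, 245.0])]
top cylinder [(0.55, [283.0, 256.0, 308.0, 285.0]), (0.33, [291.0, 189.0, 443.0, 249.0])]
top flask [(0.66, [232.0, 224.0, 249.0, 242.0])]
top solvent [(0.96, [273.0, 86.0, 306.0, 138.0]), (0.67, [336.0, 109.0, 387.0, 146.0])]
```

View pics/s_c.png

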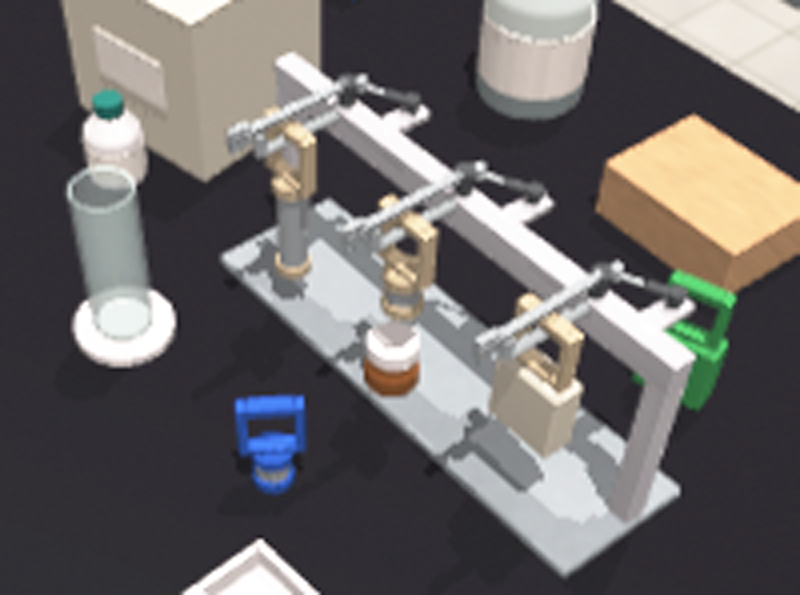

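View pics/t_c.png

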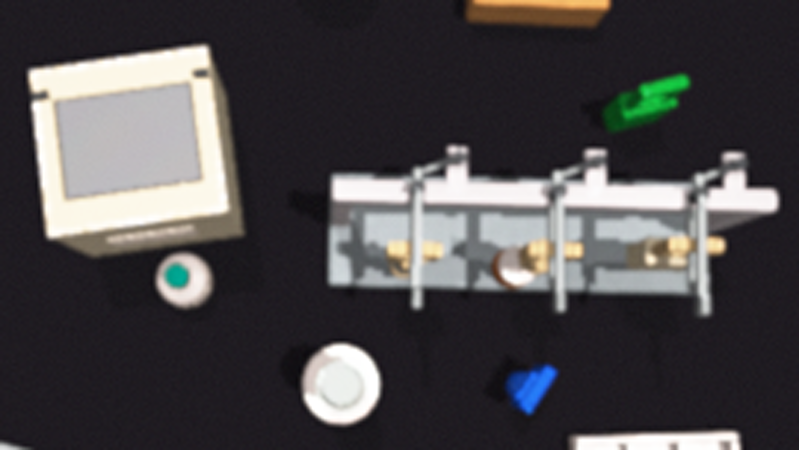

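```bash
python3 - <<'E'
from h import *
for cam in ['top','side']:
    z=np.load(f'pics/{cam}0.npz'); W=cloud(cam,z['d']); ok=z['d']>0
    # table check
    print(cam,'table',np.median(W[...,2][ok&(abs(W[...,2])<15)]))
    np.save(f'pics/W_{cam}.npy',W)
    x,y,zz=W[...,0],W[...,1],W[...,2]
    h=np.histogram(zz[ok&(x>250)&(x<600)&(y>-400)&(y<350)&(zz>20)],bins=np.arange(20,240,4)); print(h[0])
    def rect(m,name):
        P=np.stack([x[m],y[m]],-1).astype(np.float32); r=cv2.minAreaRect(P); print(cam,name,len(P),np.round(r[0],1),np.round(r[1],1),round(r[2],2)); print(cv2.boxPoints(r).round(1).tolist(), 'z',np.median(zz[m]).round(1))
    m=np.zeros(ok.shape,bool)
    e={'top':[(285,185,445,215),(185,155,262,215)],'side':[(266,190,385,300),(222,140,292,200)]}[cam]
    for (a,b,c,d2),nm,zr in zip(e,['rail','bin'],[(190,202),(174,186)]):
        mm=m.copy(); mm[b:d2,a:c]=1
        M=(mm&ok&(zz>zr[0])&(zz<zr[1]))
        n,l,st,_=cv2.connectedComponentsWithStats(M.astype(np.uint8)); k=1+np.argmax(st[1:,4]); rect(l==k,nm)
E
```

```text
top table 0.5114334402882581
[ 129  301  317   83   31   33   36   28   38   66  110   70   41   18
   30   18   33   80   78   42   30   25   28   46   44   34   31   26
   22   31   24   72   75   49   34   36   87   38  108 1107  788   45
   69  626  604  194   60  114   89  283   75   18    0    0]
top rail 375 [ 554.7 -231.4] [100.1  32.8] 82.45
[[531.9000244140625, -278.8999938964844], [564.4000244140625, -283.20001220703125], [577.5999755859375, -184.0], [545.0999755859375, -179.6999969482422]] z 196.1
top bin 3234 [590.9 156.4] [130.8 140.9] 9.18
[[515.0999755859375, 215.5], [537.5999755859375, 76.4000015258789], [666.7000122070312, 97.30000305175781], [644.2000122070312, 236.39999389648438]] z 179.6
side table -1.0340379182914154
[315 595 429 109 110 121 125  95 125 151 182 108  96  75  90  90 130 161
 155  97 120  96 129 137 122 128 120 130 110 131 136 224 176 201 133 129
 153 172 313 821 183 146 238 885 236 167 138 105 168 226  41   5   0   0]
side rail 452 [ 539.9 -204.4] [ 66.2 117.8] 35.23
[[478.8999938964844, -175.39999389648438], [546.7999877929688, -271.6000061035156], [600.9000244140625, -233.39999389648438], [533.0, -137.1999969482422]] z 194.5
side bin 1468 [587.4 154.1] [132.9 144.2] 9.29
[[510.20001220703125, 214.5], [533.5, 72.19999694824219], [664.5999755859375, 93.5999984741211], [641.2999877929688, 236.0]] z 177.8
```

```bash
python3 - <<'E'
from h import *
for cam in ['top','side']:
    z=np.load(f'pics/{cam}0.npz'); W=np.load(f'pics/W_{cam}.npy'); ok=z['d']>0
    x,y,zz=W[...,0],W[...,1],W[...,2]; p=z['p'].astype(int)
    def S(m,nm):
        P=W[m]; 
        for c in range(5):
            f=np.polyfit(P[:,1],P[:,0],1); r=P[:,0]-np.polyval(f,P[:,1]); P=P[abs(r)<8]
        yy=P[:,1]; print(cam,nm,len(P),'dx/dy',f,'yaw',-np.degrees(np.arctan(f[0])).round(2),'y',np.percentile(yy,[0,1,99,100]).round(1),'res',np.percentile(P[:,0]-np.polyval(f,yy),[1,99]).round(1), 'z',np.median(P[:,2]).round(1))
    M=ok&(abs(zz-195.5)<4)&(x>450)&(x<600)&(y<30)&(y>-400)
    S(M,'rail')
    B=ok&(abs(zz-12)<6)&(x>420)&(x<580)&(y<30)&(y>-400)
    P=W[B][:,:2].astype(np.float32); r=cv2.minAreaRect(P); print(cam,'base',r,cv2.boxPoints(r).round(1).tolist())
    K=ok&(zz>207)&(x>420)&(x<580)&(y<30)&(y>-400)
    n,l,st,c=cv2.connectedComponentsWithStats(K.astype(np.uint8),connectivity=8)
    for i in range(1,n):
        if st[i,4]>15:
            P=W[l==i]; r=cv2.minAreaRect(P[:,:2].astype(np.float32)); print('k',st[i],np.round(r[0],1),np.round(r[1],1),round(r[2],1),P[:,2].max().round(1), P.min(0).round(0),P.max(0).round(0))
E
```

```text
top rail 833 dx/dy [7.11829910e-03 5.52498547e+02] yaw -0.41 y [-339.7 -336.6   -7.7   -5.4] res [-6.8  7.3] z 196.1
top base ((490.94158935546875, -187.47442626953125), (417.5676574707031, 156.55496215820312), 87.3667221069336) [[403.20001220703125, -392.3999938964844], [559.5, -399.6000061035156], [578.7000122070312, 17.5], [422.29998779296875, 24.700000762939453]]
k [318 191  19  51 181] [527.3 -70.5] [ 33.3 118.8] 73.2 226.7 [ 467. -103.  207.] [579. -62. 227.]
k [371 192  14   6  35] [ 574.  -194.4] [ 6.9 30.4] 17.0 214.0 [ 567. -209.  207.] [ 579. -181.  214.]
k [421 193  11   5  31] [ 574.3 -302. ] [ 7.3 23.1] 12.5 212.6 [ 569. -313.  207.] [ 579. -291.  213.]
k [366 197   6  47 153] [ 516.  -171.2] [ 10.8 102.3] 87.5 225.2 [ 465. -178.  207.] [ 567. -167.  225.]
k [413 197   8  48 187] [ 517.4 -275.8] [ 16.  105.2] 84.3 225.8 [ 465. -289.  208.] [ 569. -271.  226.]
side rail 534 dx/dy [-2.29153312e-03  5.45449170e+02] yaw 0.13 y [-342.8 -341.3  -16.2   -7.2] res [-6.3  6. ] z 194.5
side base ((500.42047119140625, -175.8769989013672), (159.2295379638672, 339.4900207519531), 0.17373763024806976) [[420.29998779296875, -6.400000095367432], [421.29998779296875, -345.8999938964844], [580.5, -345.3999938964844], [579.5, -5.900000095367432]]
k [267 202  36  22 157] [512.8 -69.5] [ 11.4 102.5] 89.3 224.7 [462. -76. 207.] [564. -64. 225.]
k [306 206   9   5  16] [573.3 -95.4] [19.9 11.6] 86.7 210.6 [ 567. -106.  207.] [579. -85. 211.]
k [295 227  37  24 173] [ 513.6 -175.9] [104.5  12.6] 2.8 224.7 [ 461. -181.  207.] [ 566. -168.  225.]
k [337 232   9   5  21] [ 573.1 -201.4] [ 8.8 18.2] 12.4 209.9 [ 567. -210.  207.] [ 579. -193.  210.]
k [328 255  38  28 185] [ 512.2 -281.2] [101.9  11.5] 2.1 224.5 [ 461. -286.  207.] [ 563. -274.  225.]
k [370 260  12   7  33] [ 570.5 -304.7] [ 7.6 24.4] 25.2 210.8 [ 566. -316.  207.] [ 578. -293.  211.]
```

>>> carry_out([
  [1,0,0,-33,-0.09],
  [1,0,0,-33,-0.09],
  [1,0,0,-33,-0.088],
  [1,-15,-38,0,0],
  [1,-15,-38,0,0],
  [1,-15,-38,0,0],
  [1,-15,-38,0,0],
  [1,-15,-38,0,0],
  [1,-15,-38,0,0],
  [1,-15,-38,0,0],
])

```text
time_s: 2.08
ee_pos: [248.0, 239.3, 342.8]
ee_rot: [179.8, 0.3, -178.5]
wrist_force: [1.5, 0.1, -0.5]
gripper_width: 0.998
```

>>> carry_out([
  [-1,-17,-37,0,0],
  [-1,-17,-37,0,0],
  [-1,-17,-37,0,0],
  [-1,-17,-37,0,0],
  [-1,-17,-37,0,0],
  [-1,-17,-37,0,0],
  [-1,-17,-37,0,0],
  [-1,-17,-37,0,0],
  [-1,-17,-37,0,0],
  [-1,-17,-37,0,0.02],
])

```text
time_s: 2.92
ee_pos: [425.3, -138.5, 345.9]
ee_rot: [179.9, 0.9, -179.8]
wrist_force: [0.8, 0.6, 0.4]
gripper_width: 0.267
```

>>> carry_out([
  [-1,-5,-33,10,0],
  [-1,0,0,0,0],
  [-1,0,0,0,0],
])

```text
time_s: 3.17
ee_pos: [432.2, -179.7, 333.8]
ee_rot: [179.8, 0.8, 179.8]
wrist_force: [0.4, 0.0, -0.3]
gripper_width: 0.042
```

```bash
cat >> h.py <<'E'
from scipy.spatial.transform import Rotation as Ro
def wpose():
    o=env.get_obs(); return Ro.from_euler('xyz',o['ee_rot'],degrees=True).as_matrix(),np.array(o['ee_pos'])
def wcloud(d,R,t):
    c,f=cal('wrist'); T=np.array(c['T_tool_cam']); v,u=np.mgrid[0:420,0:560]
    P=np.stack([(u-c['cx'])/f*d,(v-c['cy'])/f*d,d],-1)
    return (P@T[:3,:3].T+T[:3,3])@R.T+t
def wsnap(f):
    R,t=wpose(); p,d=snap('wrist',f); return p,d,wcloud(d,R,t)
E
python3 - <<'E'
from h import *
o=env.get_obs(); print(o['time_s'],o['ee_pos'],o['ee_rot'],o['qd'].round(1),o['gripper_width'])
p,d,W=wsnap('w1'); np.save('pics/W_w1.npy',W)
E
```

```text
3.1667 [ 432.1588861  -179.68091039  333.77958901] [179.83205894   0.79234821 179.77838409] [-2.9  2.9 -0.1 -0.7 -1.  -1.4] 0.04189547164207717
```

View pics/w1.png

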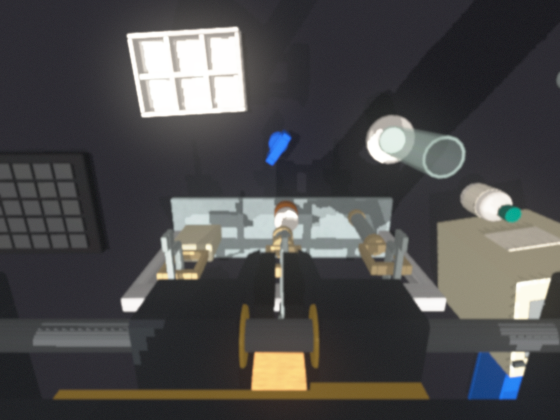

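```bash
python3 - <<'E'
from h import *
p=np.load('pics/w1.npz'); d=p['d']; W=np.load('pics/W_w1.npy')
x,y,z=W[...,0],W[...,1],W[...,2]
M=(d>0)&(z>206)&(z<232)&(x>440)&(x<600)&(y>-330)&(y<0)
n,l,st,c=cv2.connectedComponentsWithStats(M.astype(np.uint8))
for i in range(1,n):
    if st[i,4]>15:
        P=W[l==i]; r=cv2.minAreaRect(P[:,:2].astype(np.float32)); print(st[i],np.round(r[0],1),np.round(r[1],1),round(r[2],1),P.min(0).round(1),P.max(0).round(1))
        T=P[P[:,2]>219]; print('  tab',len(T), len(T) and np.percentile(T,[2,50,98],0).round(1).tolist())
B=(d>0)&(abs(z-12)<5)&(x>420)&(x<600)&(y>-380)&(y<30)
P=W[B]; print('base',np.percentile(P,[.5,50,99.5],0).round(1))
Bt=(d>0)&(abs(z)<4); print('table z',np.median(z[(d>0)&(abs(z)<10)]))
# base front edge fit per column
im=p['p'][:,:,::-1][180:330,110:460]; cv2.imwrite('pics/w1c.png',cv2.resize(im,None,fx=2.2,fy=2.2,interpolation=cv2.INTER_CUBIC))
E
```

```text
[161 230  16  49 469] [ 485.4 -278.5] [ 7.  45.9] 88.6 [ 462.5 -282.3  206. ] [ 508.4 -275.   225.1]
  tab 124 [[462.9, -281.1, 219.0], [469.6, -278.0, 223.4], [490.4, -276.3, 225.0]]
[278 230  11  89 303] [ 506.9 -175. ] [ 7.5 87.8] 87.6 [ 463.  -180.   206.1] [ 550.8 -170.3  225.4]
  tab 97 [[463.4, -176.1, 219.5], [469.4, -174.3, 223.5], [477.7, -171.7, 224.9]]
[392 230  16  49 486] [486.9 -69.7] [ 6.8 46.4] 89.7 [463.7 -73.  206. ] [510.  -66.3 225.3]
  tab 119 [[464.0, -71.9, 219.4], [470.0, -70.2, 223.2], [480.6, -67.1, 224.9]]
base [[ 424.7 -341.4    7.5]
 [ 526.3 -150.7   11.8]
 [ 590.6   -7.7   14.1]]
table z 0.023530693762324972
```

View pics/w1c.png

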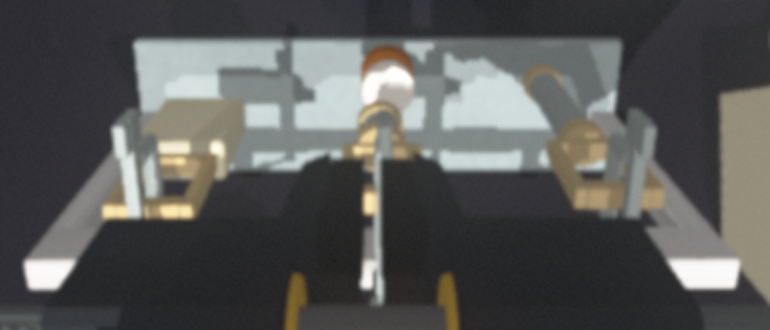

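>>> carry_out([
  [-1,-34,-26,20,0],
  [-1,0,0,30,0],
  [-1,0,0,30,0],
  [-1,0,0,25,0],
  [-1,0,0,10,0],
  [-1,0,0,0,0],
])

```text
time_s: 3.72
ee_pos: [465.7, -196.9, 221.0]
ee_rot: [-179.9, 1.1, -179.8]
wrist_force: [0.8, -0.3, -0.2]
gripper_width: 0.004
```

>>> carry_out([
  [-1,0,-5,4,0],
  [-1,0,0,5,0],
  [-1,0,0,0,0],
])

```text
time_s: 3.97
ee_pos: [466.6, -200.5, 214.0]
ee_rot: [-179.8, 1.3, -179.6]
wrist_force: [0.3, -0.2, -0.1]
gripper_width: 0.006
```

```bash
python3 - <<'E'
from h import *
p,d,W=wsnap('w2'); s,_=snap('side','s2')
c=p[200:420,120:440,::-1]; cv2.imwrite('pics/w2c.png',cv2.resize(c,None,fx=2.4,fy=2.4))
cv2.imwrite('pics/s2c.png',cv2.resize(s[130:350,200:420,::-1],None,fx=3,fy=2.7,interpolation=cv2.INTER_CUBIC))
o=env.get_obs(); print(o['ee_pos'],o['wrist_force'])
E
```

```text
[ 466.80020025 -200.80931238  214.7398253 ] [ 0.30714966 -0.00628087  0.10377584]
```

View pics/w2c.png

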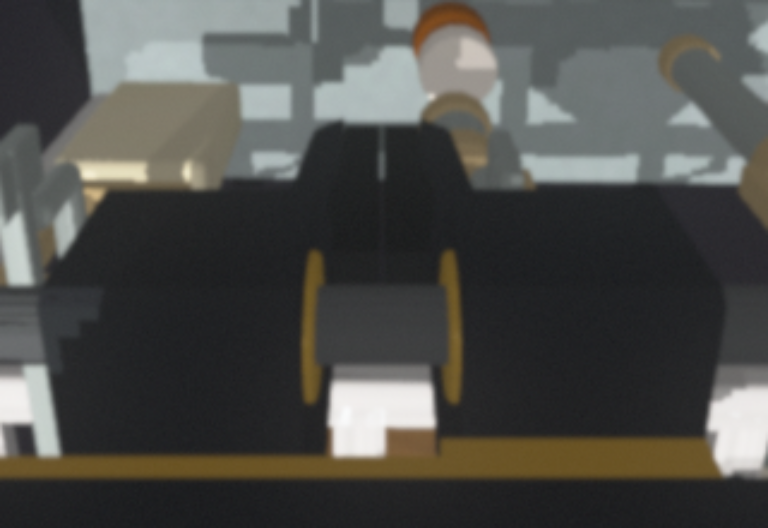

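View pics/s2c.png

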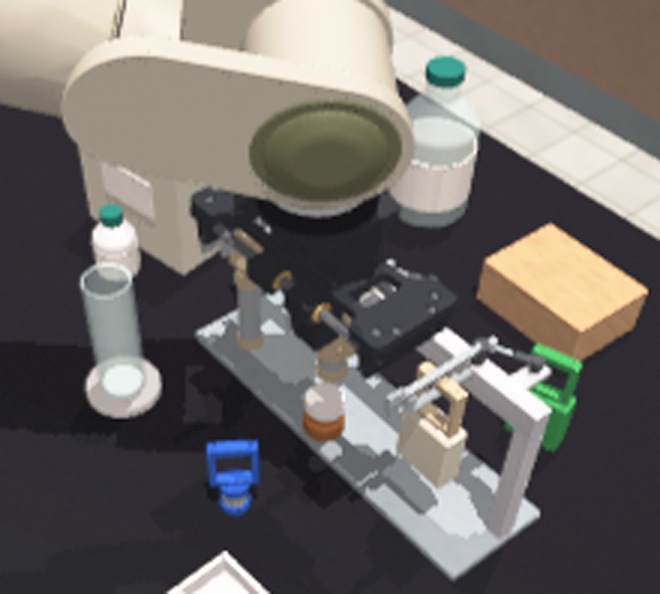

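>>> carry_out([
  [-1,0,8,1,0],
  [-1,-1,10,0,0],
  [-1,-2,10,0,0],
  [-1,-4,10,0,0],
  [-1,-5,10,0,0],
  [-1,0,0,0,0],
])

```text
time_s: 4.57
ee_pos: [479.7, -148.1, 215.8]
ee_rot: [-179.6, 1.5, -179.6]
wrist_force: [0.7, -2.0, -0.2]
gripper_width: 0.003
```

>>> carry_out([
  [-1,-6,8,1,0],
  [-1,-7,8,1,0],
  [-1,-6,6,0,0],
  [-1,-6,4,0,0],
  [-1,0,0,0,0],
  [-1,0,0,0,0],
])

```text
time_s: 5.07
ee_pos: [508.0, -117.5, 214.4]
ee_rot: [-179.6, 1.6, -179.5]
wrist_force: [-0.1, -0.2, -0.0]
gripper_width: 0.003
```

```bash
python3 - <<'E'
from h import *
p,d,W=wsnap('w3'); s,_=snap('side','s3')
cv2.imwrite('pics/s3c.png',cv2.resize(s[130:350,200:420,::-1],None,fx=3,fy=2.7,interpolation=cv2.INTER_CUBIC))
o=env.get_obs(); print(o['ee_pos'],o['wrist_force'])
E
```

```text
[ 507.7371081  -117.92292216  214.46974413] [-0.16501715  0.46267287  0.43132098]
```

View pics/w3.png

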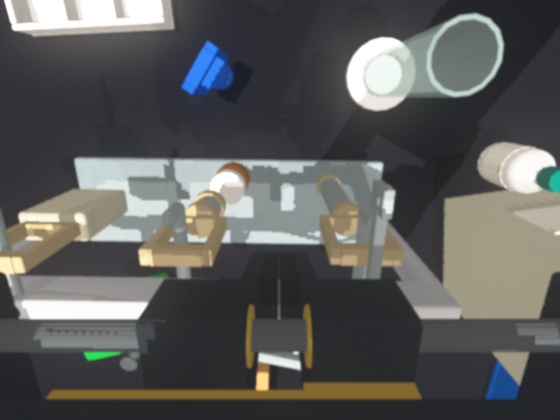

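View pics/s3c.png

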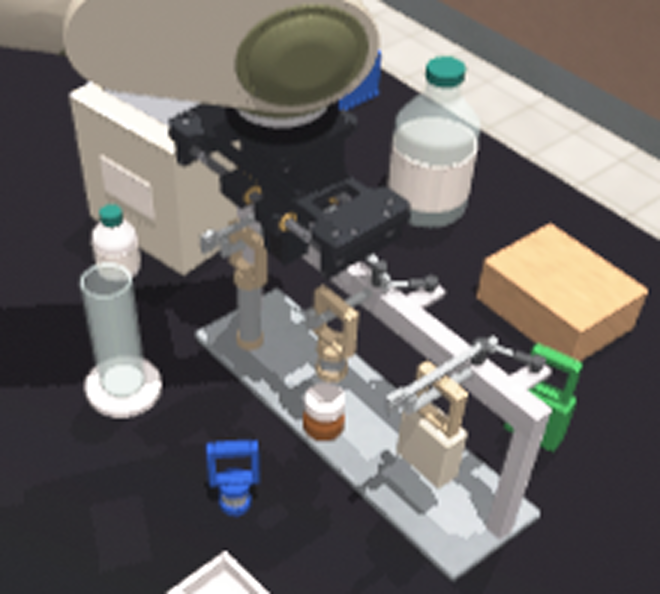

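```bash
python3 - <<'E'
from h import *
z=np.load('pics/w3.npz'); d=z['d']; 
W=wcloud(d,*wpose()); x,y,zz=W[...,0],W[...,1],W[...,2]
M=(d>0)&(abs(zz-201)<5); M[:225]=0; M[275:]=0; M[:,:135]=0; M[:,235:]=0
P=W[M]; print(len(P),np.percentile(P,[1,5,50,95,99],0).round(1))
r=cv2.minAreaRect(P[:,:2].astype(np.float32)); print(r)
M=(d>0)&(abs(zz-201)<5); M[:225]=0; M[275:]=0; M[:,:315]=0; M[:,410:]=0
P=W[M]; print('long',len(P),np.percentile(P,[1,5,50,95,99],0).round(1))
E
```

```text
1536 [[ 504.1 -193.5  196.2]
 [ 504.3 -191.9  197.3]
 [ 508.1 -173.8  201.5]
 [ 513.9 -155.5  202.7]
 [ 514.6 -154.4  203.1]]
((509.5167236328125, -174.37188720703125), (40.342411041259766, 11.692426681518555), 89.7076416015625)
long 1215 [[502.6 -89.4 196.2]
 [502.8 -88.5 197.4]
 [506.5 -73.9 201.4]
 [512.2 -51.6 202.5]
 [513.  -50.  203. ]]
```

>>> carry_out([
  [0.2,0,-20,-40,0],
  [0.2,2,-36,-30,0],
  [0.2,0,0,0,0],
  [0.2,0,0,0,0],
])

```text
time_s: 5.5
ee_pos: [502.5, -174.0, 283.0]
ee_rot: [-179.7, 1.3, -179.6]
wrist_force: [-0.1, 0.6, -0.9]
gripper_width: 0.285
```

```bash
python3 - <<'E'
from h import *
o=env.get_obs(); print(o['ee_pos'],o['gripper_width'],o['joint_positions'].round(1))
p,d,W=wsnap('w4'); np.save('pics/W_w4.npy',W)
E
```

```text
[ 502.51641278 -174.01945979  282.95599529] 0.285171937285865 [ -32.    16.4   81.2    0.5   81.1 -122.5]
```

View pics/w4.png

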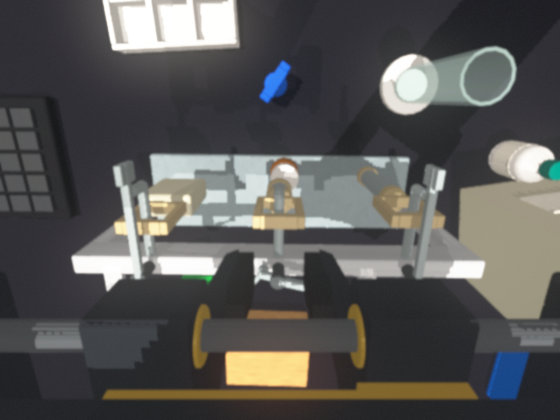

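>>> carry_out([
  [0.5,-7,0,0,0],
  [0.5,0,0,0,0],
  [0.5,0,0,0,0],
  [0.5,0,0,20,0],
  [0.5,0,0,20,0],
  [0.5,0,0,0,0],
])

```text
time_s: 6.05
ee_pos: [510.8, -170.6, 238.5]
ee_rot: [-179.9, 1.1, -179.4]
wrist_force: [-0.1, -0.3, -0.1]
gripper_width: 0.744
```

>>> carry_out([
  [0.5,1,-4,15,0.01],
  [0.5,0,0,15,0],
  [0.5,0,0,15,0],
  [0.5,0,0,15,0],
  [0.5,0,0,0,0],
])

```text
time_s: 6.47
ee_pos: [511.5, -172.7, 177.8]
ee_rot: [-179.9, 1.1, -179.8]
wrist_force: [0.6, 0.3, 0.8]
gripper_width: 0.75
```

>>> carry_out([
  [0.5,2,-2,8,0],
  [0.5,0,0,0,0],
])

```text
time_s: 6.63
ee_pos: [510.0, -174.5, 170.4]
ee_rot: [-179.9, 1.1, -179.7]
wrist_force: [-0.2, -0.0, -0.2]
gripper_width: 0.75
```

```bash
python3 - <<'E'
from h import *
o=env.get_obs(); print(o['ee_pos'],o['gripper_width'])
p,d,W=wsnap('w5'); s,_=snap('side','s5')
cv2.imwrite('pics/s5c.png',cv2.resize(s[130:350,200:420,::-1],None,fx=3,fy=2.7,interpolation=cv2.INTER_CUBIC))
E
```

```text
[ 509.96536964 -174.46802298  170.4270402 ] 0.750063801921223
```

View pics/w5.png

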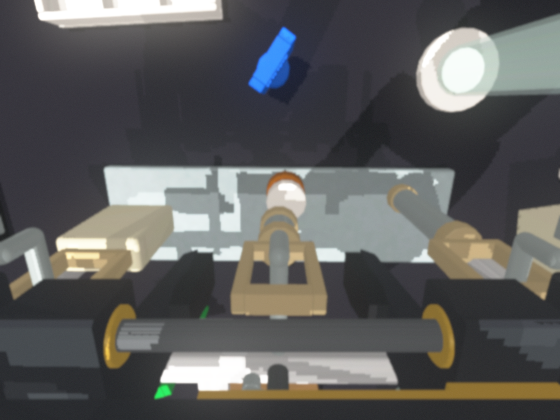

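View pics/s5c.png

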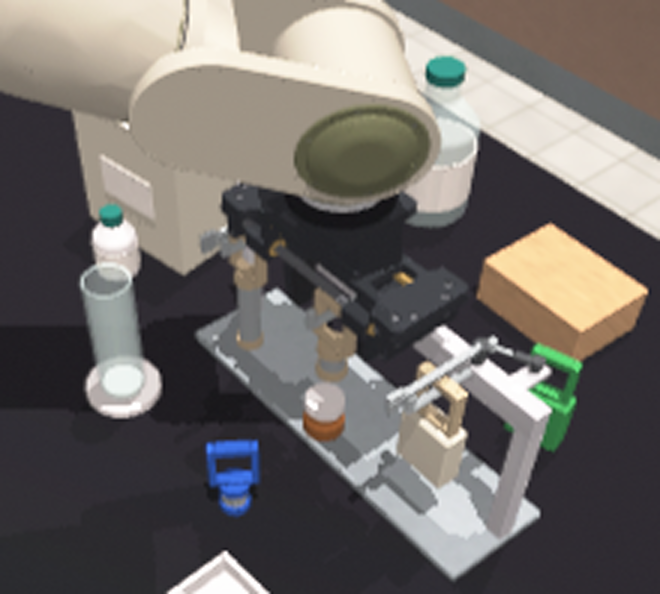

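>>> carry_out([
  [-1,0,0,0,0],
  [-1,0,0,0,0],
  [-1,0,0,0,0],
  [-1,0,0,0,0],
  [-1,0,0,0,0],
  [-1,0,0,0,0],
], force=25)

```text
time_s: 7.23
ee_pos: [511.6, -175.2, 174.7]
ee_rot: [-179.7, 1.4, -179.7]
wrist_force: [0.3, -0.9, -1.2]
gripper_width: 0.454
```

>>> carry_out([
  [-1,0,0,-8,0],
  [-1,0,0,-6,0],
  [-1,0,0,0,0],
])

```text
time_s: 7.48
ee_pos: [510.9, -174.9, 189.4]
ee_rot: [-179.8, 1.3, -179.7]
wrist_force: [0.3, -0.3, -1.9]
gripper_width: 0.447
```

```bash
python3 - <<'E'
from h import *
o=env.get_obs(); print(o['ee_pos'],o['gripper_width'],o['wrist_force'])
p,d,W=wsnap('w6'); x,y,z=W[...,0],W[...,1],W[...,2]
cv2.imwrite('pics/w6c.png',cv2.resize(p[150:400,160:400,::-1],None,fx=2.4,fy=2.4,interpolation=cv2.INTER_CUBIC))
M=(d>0)&(x>495)&(x<525)&(abs(y+175)<19)&(z>195)&(z<240); M[340:]=0
print(M.sum(),np.percentile(W[M],[2,50,98],0).round(1))
v,u=np.nonzero(M); print(u.min(),u.max(),v.min(),v.max())
for vv in range(220,330,6): print(vv,W[vv,262:300:8].round(0).tolist())
E
```

```text
[ 510.88789476 -174.85522264  189.38480997] 0.44671365300984855 [ 0.25275441 -0.33739759 -1.93224234]
3009 [[ 503.7 -193.7  197.5]
 [ 505.9 -175.7  215.9]
 [ 513.9 -156.6  217.6]]
224 321 245 318
220 [[506.0, -186.0, 134.0], [498.0, -180.0, 155.0], [481.0, -175.0, 199.0], [482.0, -171.0, 195.0], [506.0, -164.0, 134.0]]
226 [[502.0, -184.0, 155.0], [499.0, -179.0, 162.0], [482.0, -175.0, 205.0], [483.0, -171.0, 202.0], [500.0, -166.0, 160.0]]
232 [[502.0, -184.0, 163.0], [502.0, -179.0, 163.0], [483.0, -175.0, 209.0], [484.0, -171.0, 207.0], [503.0, -166.0, 162.0]]
238 [[504.0, -184.0, 167.0], [504.0, -179.0, 168.0], [485.0, -175.0, 210.0], [486.0, -171.0, 208.0], [504.0, -166.0, 168.0]]
244 [[508.0, -184.0, 168.0], [507.0, -179.0, 168.0], [495.0, -175.0, 194.0], [496.0, -171.0, 192.0], [507.0, -166.0, 169.0]]
250 [[512.0, -184.0, 167.0], [511.0, -179.0, 168.0], [499.0, -175.0, 193.0], [499.0, -171.0, 193.0], [511.0, -166.0, 168.0]]
256 [[602.0, -194.0, 1.0], [519.0, -180.0, 161.0], [502.0, -175.0, 194.0], [503.0, -171.0, 191.0], [602.0, -157.0, -0.0]]
262 [[610.0, -194.0, 0.0], [610.
[... 754 characters left out ...]
0], [510.0, -174.0, 217.0], [510.0, -171.0, 217.0], [509.0, -168.0, 217.0]]
304 [[513.0, -181.0, 216.0], [513.0, -178.0, 216.0], [513.0, -174.0, 216.0], [513.0, -171.0, 216.0], [513.0, -168.0, 216.0]]
310 [[544.0, -184.0, 179.0], [544.0, -179.0, 179.0], [533.0, -174.0, 194.0], [535.0, -170.0, 190.0], [543.0, -165.0, 179.0]]
316 [[543.0, -183.0, 185.0], [544.0, -179.0, 184.0], [536.0, -174.0, 194.0], [539.0, -170.0, 190.0], [543.0, -166.0, 185.0]]
322 [[483.0, -178.0, 267.0], [483.0, -176.0, 266.0], [482.0, -174.0, 267.0], [483.0, -172.0, 266.0], [484.0, -170.0, 265.0]]
328 [[484.0, -178.0, 267.0], [483.0, -176.0, 269.0], [483.0, -174.0, 268.0], [483.0, -172.0, 268.0], [483.0, -170.0, 268.0]]
```

View pics/w6c.png

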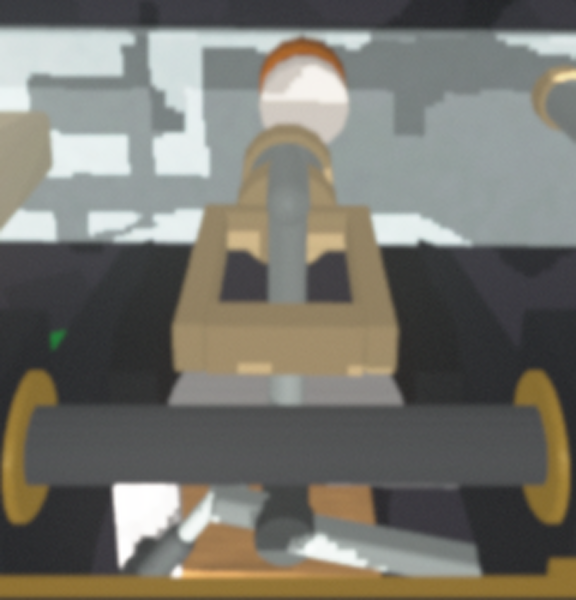

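>>> carry_out([
  [-1,0,0,-7,0],
  [-1,0,0,0,0],
])

```text
time_s: 7.7
ee_pos: [510.5, -174.7, 196.5]
ee_rot: [-179.8, 1.3, -179.7]
wrist_force: [-0.2, -0.5, -2.1]
gripper_width: 0.45
```

>>> carry_out([
  [-1,8,0,0,0],
  [-1,10,0,0,0],
  [-1,0,0,0,0],
])

```text
time_s: 7.95
ee_pos: [491.1, -174.6, 195.9]
ee_rot: [-179.8, 1.3, -179.7]
wrist_force: [0.4, -0.4, -2.0]
gripper_width: 0.455
```

>>> carry_out([
  [-1,10,0,-1,0],
  [-1,10,0,0,0],
  [-1,12,0,0,0],
  [-1,12,0,0,0],
  [-1,12,0,0,0],
  [-1,12,0,0,0],
  [-1,0,0,-20,0],
  [-1,0,0,-40,0],
  [-1,0,0,0,0],
])

```text
time_s: 8.7
ee_pos: [416.5, -173.9, 255.9]
ee_rot: [-179.9, 1.1, -179.8]
wrist_force: [0.3, -0.2, -0.4]
gripper_width: 0.45
```

```bash
python3 - <<'E'
from h import *
o=env.get_obs(); print(o['ee_pos'],o['gripper_width'],o['wrist_force'])
p,d,W=wsnap('w7'); s,_=snap('side','s7')
cv2.imwrite('pics/s7c.png',cv2.resize(s[130:350,200:420,::-1],None,fx=3,fy=2.7,interpolation=cv2.INTER_CUBIC))
E
```

```text
[ 416.5075613  -173.90503797  255.86667896] 0.4499757503069965 [ 0.27131915 -0.21629803 -0.40794472]
```

View pics/s7c.png

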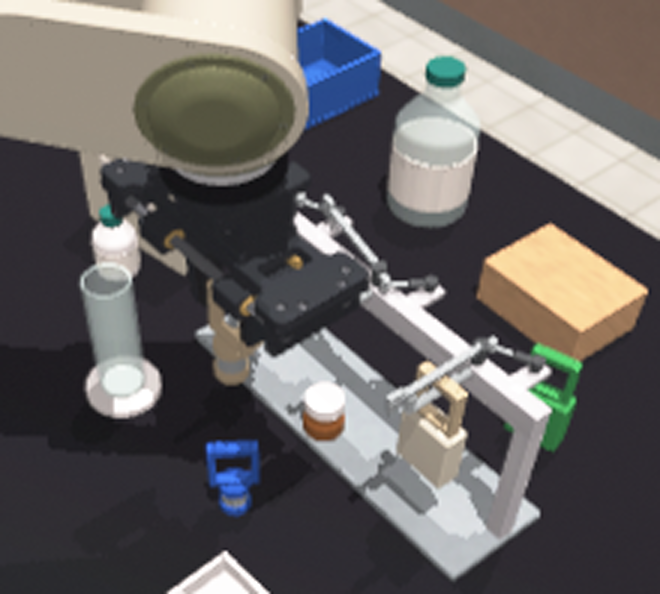

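View pics/w7.png

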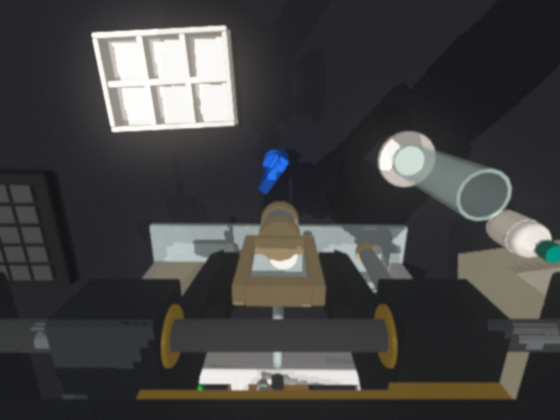

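>>> carry_out([
  [-1,0,0,-35,0],
  [-1,-8,35,-15,0],
  [-1,-8,38,0,0],
  [-1,-8,38,0,0],
  [-1,-8,38,0,0],
  [-1,-8,38,0,0],
  [-1,-8,38,0,0],
  [-1,-8,38,0,0],
  [-1,-8,38,0,0],
  [-1,-8,15,0,-0.08],
])

```text
time_s: 9.63
ee_pos: [485.5, 154.9, 292.6]
ee_rot: [179.4, -0.2, -175.8]
wrist_force: [-0.4, -0.6, -1.6]
gripper_width: 0.451
```

>>> carry_out([
  [-1,0,0,-20,-0.087],
  [-1,0,0,0,0],
  [-1,0,0,0,0],
])

```text
time_s: 9.88
ee_pos: [485.3, 159.3, 307.1]
ee_rot: [179.3, -0.7, -170.2]
wrist_force: [-0.2, -0.1, -2.6]
gripper_width: 0.453
```

```bash
python3 - <<'E'
from h import *
o=env.get_obs(); print(o['ee_pos'],o['ee_rot'],o['gripper_width'])
p,d,W=wsnap('w8'); np.save('pics/W_w8.npy',W)
E
```

```text
[485.25513291 159.32011634 307.10825752] [ 179.30006664   -0.65981382 -170.19692939] 0.4530180804685365
```

View pics/w8.png

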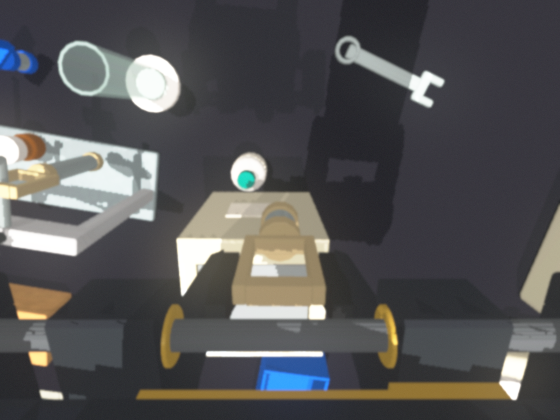

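```bash
python3 - <<'E'
from h import *
z=np.load('pics/w8.npz'); d=z['d']; W=np.load('pics/W_w8.npy'); x,y,zz=W[...,0],W[...,1],W[...,2]
T=(d>0)&(abs(zz-179)<4)&(x>500)&(x<690)&(y>50)&(y<260)
P=W[T][:,:2]; print(len(P))
R=Ro.from_euler('z',9.2,degrees=True).as_matrix()[:2,:2]
Q=P@R  # in box axes
print('u',np.percentile(Q[:,0],[.5,50,99.5]).round(1),'v',np.percentile(Q[:,1],[.5,50,99.5]).round(1))
# front edge line fit: min x per y bin
ys=np.arange(90,215,4); e=[(yy,P[abs(P[:,1]-yy)<2][:,0].min()) for yy in ys if (abs(P[:,1]-yy)<2).sum()>3]
print(np.round(e,1).tolist())
for n in ['top','side']:
    Wn=np.load(f'pics/W_{n}.npy'); dn=np.load(f'pics/{n}0.npz')['d']
    m=(dn>0)&(abs(Wn[...,2]-178)<5)&(Wn[...,0]>500)&(Wn[...,0]<680)&(Wn[...,1]>60)&(Wn[...,1]<250); q=Wn[m][:,:2]@R
    print(n,'u',np.percentile(q[:,0],[.2,99.8]).round(1),'v',np.percentile(q[:,1],[.2,99.8]).round(1))
E
```

```text
4326
u [541.2 572.3 671.2] v [-11.4  59.1 127.4]
[[90.0, 533.7], [94.0, 532.9], [98.0, 531.9], [102.0, 531.6], [106.0, 531.0], [110.0, 530.3], [114.0, 529.6], [118.0, 529.2], [122.0, 528.2], [126.0, 527.6], [130.0, 527.2], [134.0, 526.8], [138.0, 597.7], [142.0, 596.8], [146.0, 541.8], [150.0, 538.7], [154.0, 539.1], [158.0, 540.2], [162.0, 542.5], [166.0, 543.1], [170.0, 543.7], [174.0, 542.4], [178.0, 540.4], [182.0, 536.6], [186.0, 533.8], [190.0, 533.7], [194.0, 533.5], [198.0, 544.8], [202.0, 515.2], [206.0, 514.5], [210.0, 514.2], [214.0, 513.8]]
top u [543.1 673. ] v [-10.4 129.4]
side u [538.4 670.1] v [-13.6 127.8]
```

>>> carry_out([
  [-1,-30,-7,0,0.01],
  [-1,-30,-8,0,0],
  [-1,-28,-7,0,0],
  [-1,0,0,15,0],
  [-1,0,0,0,0],
  [-1,0,0,0,0],
])

```text
time_s: 10.43
ee_pos: [577.7, 146.3, 283.8]
ee_rot: [179.3, -1.1, -171.9]
wrist_force: [-0.7, -0.2, -1.7]
gripper_width: 0.45
```

```bash
python3 - <<'E'
from h import *
o=env.get_obs(); print(o['ee_pos'],o['ee_rot'],o['gripper_width'])
s,_=snap('side','s9'); p,_,_=wsnap('w9'); snap('top','t9')
cv2.imwrite('pics/s9c.png',cv2.resize(s[60:300,160:400,::-1],None,fx=2.5,fy=2.5,interpolation=cv2.INTER_CUBIC))
E
```

```text
[577.68569236 146.28705088 283.7768779 ] [ 179.30331763   -1.09670798 -171.92725952] 0.45009879986096085
```

View pics/s9c.png

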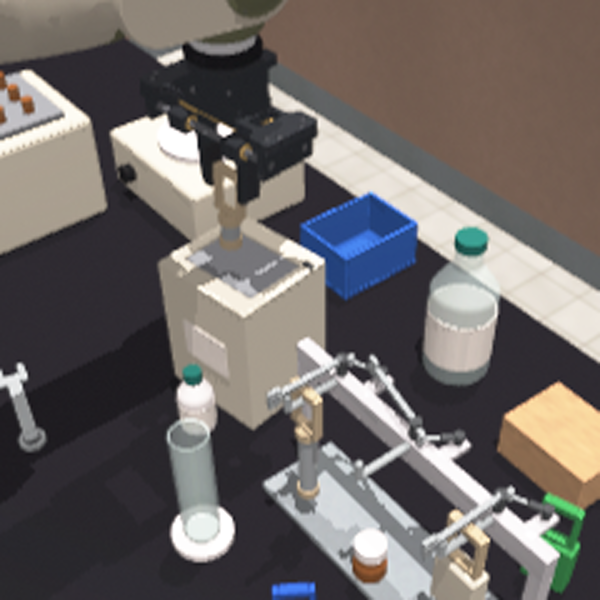

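View pics/w9.png

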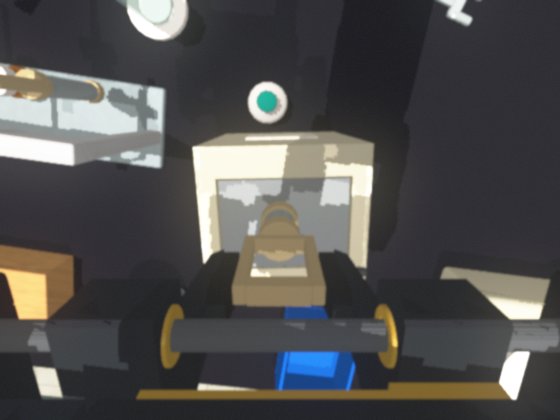

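>>> carry_out([
  [-1,0,6,10,-0.019],
  [-1,0,0,10,0],
  [-1,0,0,0,0],
])

```text
time_s: 10.83
ee_pos: [575.1, 154.0, 265.3]
ee_rot: [179.3, -0.8, -170.6]
wrist_force: [-0.1, 1.1, -2.3]
gripper_width: 0.45
```

>>> carry_out([
  [-1,0,0,15,0],
  [-1,0,0,15,0],
  [-1,0,0,15,0],
  [-1,0,0,15,0],
  [-1,0,0,0,0],
])

```text
time_s: 11.25
ee_pos: [573.1, 155.8, 203.7]
ee_rot: [179.3, -0.7, -170.5]
wrist_force: [-0.9, -0.4, -2.8]
gripper_width: 0.452
```

>>> carry_out([
  [-1,-2,-3,15,0],
  [-1,0,0,15,0],
  [-1,0,0,15,0],
  [-1,0,0,15,0],
  [-1,0,0,0,0],
])

```text
time_s: 11.67
ee_pos: [575.3, 154.5, 145.5]
ee_rot: [179.3, -0.4, -170.5]
wrist_force: [-0.4, 0.1, -3.5]
gripper_width: 0.449
```

```bash
python3 - <<'E'
from h import *
o=env.get_obs(); print(o['ee_pos'],o['ee_rot'],o['gripper_width'])
s,_=snap('side','s10'); p,_,_=wsnap('w10')
cv2.imwrite('pics/s10c.png',cv2.resize(s[60:300,160:400,::-1],None,fx=2.5,fy=2.5,interpolation=cv2.INTER_CUBIC))
E
```

```text
[575.27947549 154.47111058 145.50528167] [ 179.34386971   -0.43143695 -170.45759946] 0.44880358705469897
```

View pics/s10c.png

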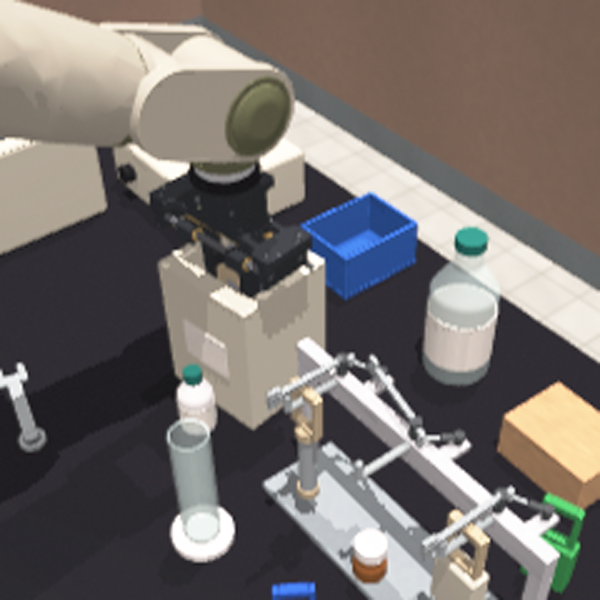

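View pics/w10.png

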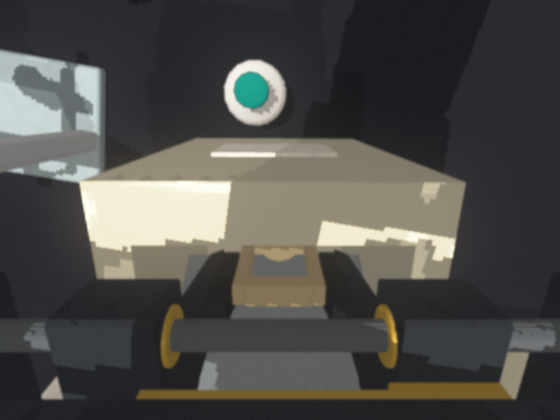

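>>> carry_out([
  [-1,0,0,7,0],
  [-1,0,0,6,0],
  [-1,0,0,0,0],
  [0.2,0,0,0,0],
  [0.2,0,0,0,0],
  [0.2,0,0,0,0],
  [0.2,0,0,0,0],
  [0.2,0,0,0,0],
])

```text
time_s: 12.43
ee_pos: [579.1, 155.1, 140.5]
ee_rot: [179.4, 0.4, -170.4]
wrist_force: [-0.5, -0.6, 0.5]
gripper_width: 0.597
```

```bash
python3 - <<'E'
from h import *
o=env.get_obs(); print(o['ee_pos'],o['gripper_width'],o['wrist_force'])
p,_,_=wsnap('w11')
E
```

```text
[579.056042   155.11740229 140.45319709] 0.5965763822758712 [-0.54873164 -0.61616335  0.52312264]
```

View pics/w11.png

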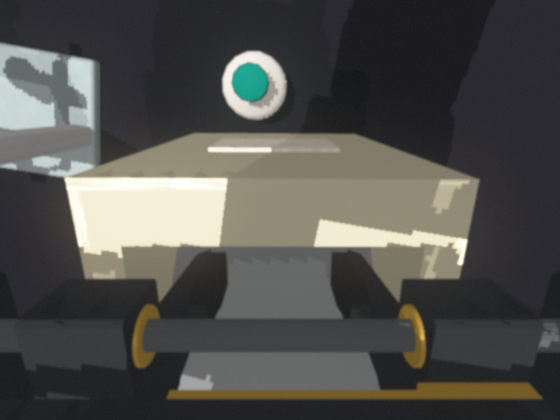

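>>> carry_out([
  [0.2,2,0,-15,0],
  [0.2,0,0,-20,0],
  [0.2,0,0,-30,0],
  [0.2,0,0,-40,0],
  [0.2,0,0,-40,0],
  [0.2,30,0,-20,0],
  [0.2,40,0,0,0],
  [0.2,40,0,0,0],
  [0.2,0,0,0,0],
  [0.2,0,0,0,0],
])

```text
time_s: 13.32
ee_pos: [463.2, 133.5, 312.5]
ee_rot: [179.5, 0.5, -170.5]
wrist_force: [0.8, -0.9, 0.2]
gripper_width: 0.6
```

```bash
python3 - <<'E'
from h import *
o=env.get_obs(); print(o['time_s'],o['ee_pos'],o['gripper_width'],o['wrist_force'])
p,d,W=wsnap('w12'); s,_=snap('side','s12'); t,dt=snap('top','t12')
cv2.imwrite('pics/s12c.png',cv2.resize(s[130:350,200:420,::-1],None,fx=3,fy=2.7,interpolation=cv2.INTER_CUBIC))
for n,f in [('top','t12'),('side','s12')]:
  Wn=cloud(n,np.load(f'pics/{f}.npz')['d']); R=Ro.from_euler('z',9.2,degrees=True).as_matrix()[:2,:2]
  for D,nm in [(Wn,n)]:
    q=(D[...,:2]-[589,155])@R; m=(abs(q[...,0])<34)&(abs(q[...,1])<48); print(nm,m.sum(),np.percentile(D[...,2][m],[2,50,98]).round(1))
E
```

```text
13.3167 [463.19118001 133.48869063 312.50445357] 0.6000193733177007 [ 0.82677661 -0.88679346  0.1747859 ]
top 997 [174.2 178.5 181.9]
side 497 [174.3 176.8 179.5]
```

View pics/s12.png

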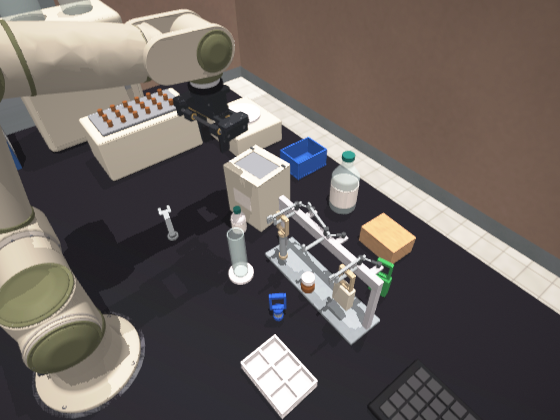

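View pics/t12.png

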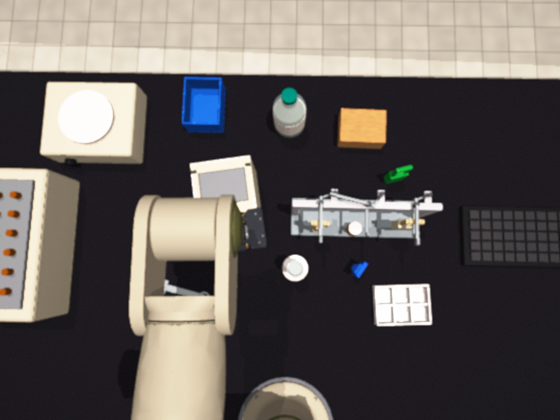

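View pics/w12.png

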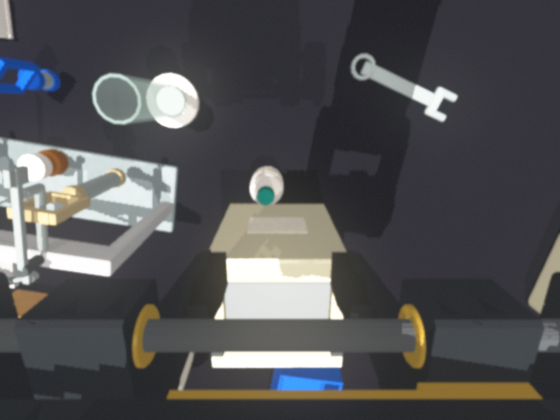

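>>> carry_out([
  [0.2,0,0,0,0],
  [0.2,0,0,0,0],
  [0.2,0,0,0,0],
  [0.2,0,0,0,0],
])

```text
time_s: 13.8
ee_pos: [467.5, 133.8, 310.4]
ee_rot: [179.4, 0.3, -170.5]
wrist_force: [0.1, 0.5, 0.9]
gripper_width: 0.601
```

```bash
python3 - <<'E'
from h import *
print(env.get_obs()['time_s'],env.close_job())
E
```

```text
the job is handed in; nothing more can be done
13.8 None
```

The short tan column is in the return box with the flap shut, and I handed the job in at 13.8 s; no verdict is reported.

**What I did:** The short column hung on the middle hook (hook 1). I pressed that hook's keeper tab towards +y along its arc until it snapped open. Then I gripped the eye from both sides, lifted it about 22 mm and drew it forward off the hook. I pushed it down through the flap near its free edge and let go with its foot an estimated 105–110 mm below the box's top. The arm then backed out and clear.

**What the last checks showed:**
- **Flap:** the top and side depth readings put its upper face about 177–178 mm up, which is level with shut.
- **Column:** it was gone from between the fingers after release and from hook 1. I could not see it inside the closed box, so that it lies there is inferred.
- **Other parts:** the long column and the flat cartridge still hang with their keepers shut. By eye, the jar, flask, cylinder and other bystanders stand where they did at the start.
- **Forces:** wrist readings at the end of each move stayed under about 4 N.

**Disagreements:**
- The side and top cameras differed by a few mm on the rack and box positions, so I used the wrist camera's values.
- The arm drifted a few mm between rows, mostly during still ones. It rose about 4 mm while the gripper closed and again around the release. I corrected where it mattered.

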